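# Blank off the square opening of the conveyor transfer plate

## Robot

A 6-joint arm with a two-finger parallel gripper is mounted at the origin on the work surface. World frame = base frame: x ahead of the robot, y to its left, z up, the work surface at z = 0. Lengths are in m, angles in degrees, forces in N, time in s.
With the tool pointing down it reaches from about 0.275 to 0.825 m from the base axis. Payload 5.2 kg.
Tool frame: the origin (TCP) lies at the very end of the fingers, on their centre line; the grasp point (between the pads) lies 19 mm behind it; z points along the fingers, y is the line along which they close (so a half turn about z gives the same grasp; the last joint's range is limited). The gripper opens to 93 mm and grips with 3 to 60 N. Pads are 15 mm wide; open, the fingers measure 128 mm over their backs; the gripper's body (75 mm by 188 mm) begins 65 mm behind the grasp point.
Start: joints at [52.494, 14.817, 87.949, -0, 77.235, -11.62], TCP at [0.24, 0.495, 0.219] pointing down, gripper open.
Joint ranges: [-179.93, 179.93], [-52.35, 119.4], [10.71, 147.94], [-69.91, 249.91], [12.55, 155.21], [-178.61, 178.61]. Speed limits (degrees/s): [147.25, 147.25, 180, 180, 180, 180].

## Interface

Orientations are given as a 3x3 rotation matrix whose columns are the frame's x, y, z axes.
In Python, from plant import manip gives the robot as it stands. The module is installed in compiled form; this text tells all that it offers. Calls block until the motion is done:
- manip.move_ptp(position, orientation): joint-space move of the TCP to a pose.
- manip.servo_line(position, ori=None, v=0.15, max_force=None): straight line of the TCP; ori=None keeps the orientation; v is the mean speed in m/s. With max_force (N) it stops when the force on the tool has changed by that much, and returns True; else False.
- manip.move_joints(angles): joint-space move.
- manip.command_gripper(opening, squeeze=None): finger opening in m; squeeze is the grip in N (None keeps the last); returns when the fingers have stopped.
- manip.sleep(seconds).
- manip.inverse_kinematics(position, orientation): joint angles nearest the present ones, or None.
- manip.snapshot(name): name is "side" or "top"; returns the picture (400x640x3 uint8, red, green, blue); there is no depth.
- manip.calibration(name): a dict with "camera_matrix" (3x3 intrinsics, pixels), "rvec" (rotation vector, rad) and "tvec" (3), from world to camera coordinates, as OpenCV has them. Camera axes: x right, y down, z forward; pixel columns grow to the right and rows downward; lengths in m; the calibration is good to about 2 mm. A picture is of the moment at which its call begins. calibration takes no time and is no camera call.
A pose or a line that the arm cannot do raises manip.IKError and nothing moves.
- manip.job_done(): hands the job in; it is judged then, once.
Readings, each from a call of its own:
- manip.read_t(): time.
- manip.read_joints(): joint angles.
- manip.read_joint_vel(): joint speeds.
- manip.read_joint_efforts(): joint torques, N m.
- manip.read_ee_pos(): TCP position.
- manip.read_ee_rot(): TCP orientation.
- manip.read_ft_force(): force on the tool from outside, world axes, zero at the start.
- manip.read_wrist_torque(): the same for the moment, N m.
- manip.read_opening(): finger opening in m.
- manip.read_grasp_force(): force on a finger pad.
Only numpy, scipy, OpenCV 4.12 (cv2) and the standard library are available. Lean on these libraries where they do the work, as an engineer would, in place of code of your own. Each camera call takes 0.05 s, during which the arm holds its last target. There are 200 camera calls.

## Task

On the transfer plate, roll the loose conveyor roller away from the robot, over the two openings, into its cross groove in front of the end wall. Then slide the square blanking plate along the deck into the square opening so that it lies flush, leaving the round opening free. Keep both parts down on the deck (no lifting) and leave the bottles, cardboard core and wrench alone.

Things in the scene. Friction and masses are not known exactly. Their poses are not given: they have to be found in the camera images.
- deck: Fixed steel transfer plate, 370 x 236 mm, top 20 mm above the bench. Origin on the bench; +x leads away from the robot, y left. Deck x in mm: bare staging area -220 to 0; two pocket tiles, flush, 0 to 92; cross groove along y, 100 to 130, 12 deep; end wall 142 to 150, 25 above the top. Side rails 14 above the top at y = +/-109 to 118, x = -40 to 142.
- groove (a point): Where the roller's centre lies once it rests in the groove: deck x = 115 mm, y = 0, 33.2 mm above the bench; axes parallel to the deck's.
- square_seat (a point): Centre of the floor of the square opening (79 x 79 mm, 12 mm deep, sides parallel to the deck's x and y). It is on the left or the right: deck x = 46 mm, y = +48 or -48 mm, 8 mm above the bench. Axes parallel to the deck's.
- round_seat (a point): Centre of the floor of the round opening (79 mm diameter, 12 mm deep), beside the square one; it must stay empty.
- blank: Bare aluminium square plate 74 x 74 x 12 mm, about 0.2 kg, lying loose on the staging area nearest the robot. Origin at the centre of its underside, x and y parallel to its edges, z up.
- roller: Grey conveyor roller, 40 mm diameter, tube 196 mm long, thin axle stubs (208 mm overall), about 0.35 kg, lying across the deck between the blanking plate and the openings; it bridges both openings when rolled over them. Origin at its centre; its y is the axis (roughly deck y), x and z turn as it rolls.
- roller_center (a point): Centre of the roller, on its axis.
- bottle_a: Amber bottle standing on the bench, 76 mm diameter, 230 mm high, origin under its centre; leave alone.
- bottle_b: Second such bottle; leave alone.
- core: Cardboard film core standing on end, 90 mm diameter, 120 mm high, origin under its centre; leave alone.
- wrench: Wrench 180 mm long lying on the bench, origin under its middle, along its x; leave alone.

How it is judged (in metres and radians):
On the way, in this order (a step that is already met when the one before it is completed fails the run):
1. The roller rests in the cross groove: centre within 5 mm of the groove line, sunk in to within 4 mm, parallel to the groove and still (x of roller_center in the frame of groove between -0.005 and 0.005 m and z of roller_center in the frame of groove between -0.004 and 0.004 m and y of roller_center in the frame of groove between -0.02 and 0.02 m and angle between the y axis of roller and the y axis of deck, either way round below 0.06 rad and linear speed of roller below 0.02 m/s), for 0.2 s.
2. The square plate lies flat at the bottom of the square opening, within 5 mm of its centre and 2.5 mm of the floor (horizontal distance between blank and square_seat below 0.005 m and z of blank in the frame of square_seat between -0.0025 and 0.0025 m and angle between blank's own z axis and vertical below 0.04 rad and linear speed of blank below 0.02 m/s), for 0.2 s.
At the end, for the whole second after the job is handed in: Roller still in the cross groove: centre within 5 mm of the groove line, 4 mm in height, 20 mm sideways, parallel within 0.06 rad. Square plate still and flat (0.04 rad) in the square opening: within 5 mm of its centre, 2.5 mm of its floor, flush with the deck (all of step 1 and all of step 2); the robot touches nothing.
It fails at once if The roller is lifted off the deck (its axis more than 20 mm above its rolling height) (height (world z) of roller_center above 0.06 m).
It fails at once if The square plate is lifted (its centre more than 20 mm above the deck top) (height (world z) of blank above 0.04 m).
It fails at once if A bottle, the cardboard core or the wrench is moved more than 30 mm (distance of any of bottle_a, bottle_b, core, wrench from where it was at the start of the episode above 0.03 m).
It also fails if it takes over 72 s, if anything falls off the work surface, if the arm or the gripper's body presses on something with over 40 N, if the wrist force passes 120 N, or if a joint passes its speed limit or range.

## Working session

There is one attempt and no reset: what is moved stays moved. The work goes in short steps, each a Python script; the robot and the scene stay as the last script left them, time stands still between calls to the robot, and variables do not carry over. Pictures are saved under pics/ and viewed, at most 10 in all, crops included, and the job is handed in when it is done.

```bash
mkdir -p pics; cat > h.py <<'E'
import numpy as np, cv2
from plant import manip
def cal(n):
    c=manip.calibration(n);K=np.array(c["camera_matrix"]);R=cv2.Rodrigues(np.array(c["rvec"],float))[0];t=np.array(c["tvec"],float).ravel();return K,R,t
def ray(n,px,z):
    K,R,t=cal(n);px=np.atleast_2d(np.array(px,float));d=(np.linalg.inv(K)@np.c_[px,np.ones(len(px))].T).T@R
    C=-R.T@t; return C+d*((z-C[2])/d[:,2])[:,None]
def proj(n,P):
    K,R,t=cal(n);return cv2.projectPoints(np.array(P,float).reshape(-1,3),cv2.Rodrigues(R)[0],t,K,None)[0].reshape(-1,2)
def shot(n,f):
    im=manip.snapshot(n);cv2.imwrite(f"pics/{f}.png",cv2.cvtColor(im,cv2.COLOR_RGB2BGR));return im
E
python3 - <<'E'
from h import *
for n in("top","side"):
    shot(n,n+"0");K,R,t=cal(n);print(n,K.round(1).tolist(),(-R.T@t).round(3),R.round(2).tolist())
print(manip.read_ee_rot())
E
```

```text
top [[457.4, 0.0, 325.6], [0.0, 457.4, 202.7], [0.0, 0.0, 1.0]] [ 0.298 -0.013  1.334] [[0.06, -1.0, -0.0], [-0.98, -0.05, -0.2], [0.2, 0.02, -0.98]]
side [[472.9, 0.0, 322.8], [0.0, 472.9, 209.6], [0.0, 0.0, 1.0]] [ 0.5   -0.899  1.197] [[1.0, -0.1, -0.01], [-0.08, -0.78, -0.62], [0.05, 0.62, -0.78]]
[[-8.99652172e-01  4.36606170e-01 -1.01113780e-03]
 [ 4.36607213e-01  8.99651271e-01 -1.31634497e-03]
 [ 3.34947068e-04 -1.62572266e-03 -9.99998622e-01]]
```

View pics/top0.png

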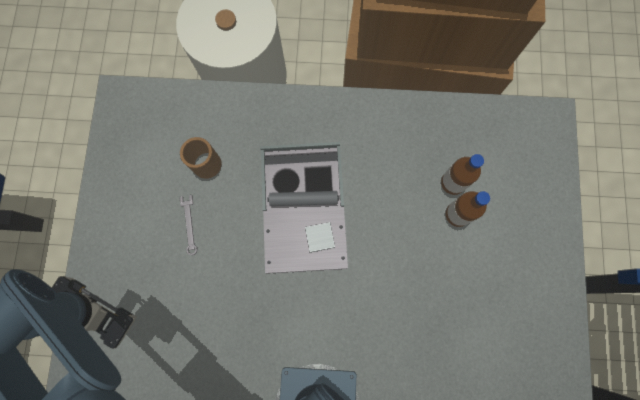

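View pics/side0.png

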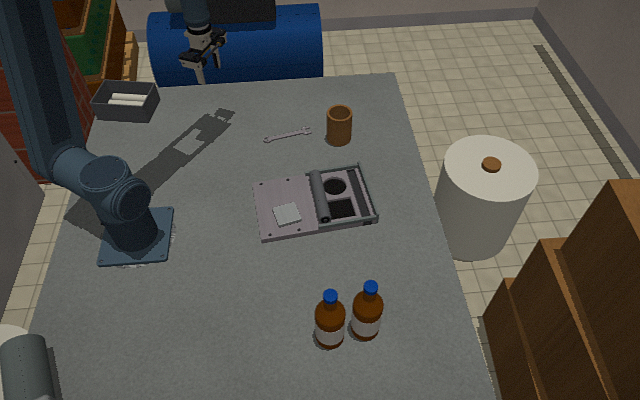

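The top view shows the deck at (263–347, 147–272), with the round opening at (287,180) and the square one at (318,179), so on the right. The roller is at (303,200) and the blank at (320,237), slightly rotated. The bottles, core and wrench are all clear of the deck. Next I'll measure these with masks.

```bash
python3 - <<'E'
from h import *
im=cv2.imread("pics/top0.png");c=im[135:285,250:360];cv2.imwrite("pics/c0.png",cv2.resize(c,None,fx=4,fy=4,interpolation=cv2.INTER_CUBIC)[:600])
for p in[(320,237),(290,240),(318,179),(300,185),(303,200),(303,195),(303,205),(303,157),(250,240)]:print(p,im[p[1],p[0]])
for n,cs in(("top",[(264,272),(347,268),(347,207),(263,207),(318,179),(287,180)]),):print(ray(n,cs,.02).round(4))
E
```

```text
(320, 237) [191 195 189]
(290, 240) [166 163 167]
(318, 179) [50 51 51]
(300, 185) [156 154 158]
(303, 200) [104 104 101]
(303, 195) [109 108 105]
(303, 205) [85 85 86]
(303, 157) [77 77 76]
(250, 240) [124 128 125]
[[ 0.3595  0.172   0.02  ]
 [ 0.384  -0.0633  0.02  ]
 [ 0.561  -0.055   0.02  ]
 [ 0.5473  0.1907  0.02  ]
 [ 0.6408  0.0349  0.02  ]
 [ 0.6326  0.1265  0.02  ]]
```

View pics/c0.png

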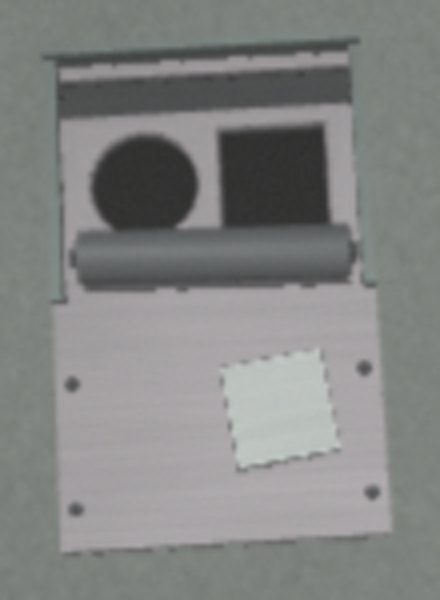

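The crop confirms the square opening is on the right. The roller is about parallel to the groove, and the gap between the blank and the roller is about 40 mm, enough room for the 15 mm fingers. Next I'll fit poses to edges at subpixel precision.

```bash
cat > m.py <<'E'
from h import *
from scipy.optimize import least_squares
def edge(g,a,b,h=4,n=25,lo=.12,hi=.88):
    """strongest edge near segment a-b (crop px of c0), fitted pixels"""
    a=np.array(a,float)/4+[250,135]-.375;b=np.array(b,float)/4+[250,135]-.375
    s=np.linspace(lo,hi,n);P=a+(b-a)*s[:,None];d=(b-a)/np.linalg.norm(b-a);nn=np.array([-d[1],d[0]])
    u=np.arange(-h,h+.01,.25);Q=P[:,None]+nn*u[:,None]
    v=cv2.remap(g,Q[...,0].astype(np.float32),Q[...,1].astype(np.float32),cv2.INTER_LINEAR)
    v=cv2.GaussianBlur(v,(1,9),0) if 0 else v
    w=np.abs(np.gradient(v,axis=1));w=np.where(w>.5*w.max(1,keepdims=True),w,0)
    o=(w*u).sum(1)/w.sum(1);o0=np.median(o);k=np.abs(o-o0)<.8
    return (P+nn*o[:,None])[k]
def fitdeck(g):
    E=[((62,552),(391,531),0,-.220),((62,552),(52,305),1,.118),((391,531),(376,290),1,-.118),((57,118),(351,104),0,.100),
       ((219,129),(324,124),0,.0855),((324,124),(329,222),1,-.0875),((219,129),(222,225),1,-.0085)]
    D=[(ray("top",edge(g,a,b,3),.02)[:,:2],ax,val) for a,b,ax,val in E]
    def res(p):
        R=np.array([[np.cos(p[2]),-np.sin(p[2])],[np.sin(p[2]),np.cos(p[2])]])
        return [((d-p[:2])@R)[:,ax]-val for d,ax,val in D]
    s=least_squares(lambda p:np.concatenate(res(p)),[.55,.08,0],loss="soft_l1",f_scale=.002)
    return s.x,[ (r.mean()*1e3).round(1) for r in res(s.x)]
def blank(im):
    L=im.astype(int).min(2); m=((L>178)).astype(np.uint8);m[:210]=0;m[268:]=0;m[:,:270]=0;m[:,345:]=0
    c=max(cv2.findContours(m,cv2.RETR_EXTERNAL,cv2.CHAIN_APPROX_NONE)[0],key=cv2.contourArea)
    return ray("top",c.reshape(-1,2),.032)[:,:2]
E
python3 - <<'E'
from m import *
im=cv2.imread("pics/top0.png");g=cv2.cvtColor(im,cv2.COLOR_BGR2GRAY).astype(np.float32)
p,r=fitdeck(g);print("deck",p.round(4),r)
R=np.array([[np.cos(p[2]),-np.sin(p[2])],[np.sin(p[2]),np.cos(p[2])]])
b=blank(im);rc=cv2.minAreaRect((b*1e3).astype(np.float32));print("blank rect mm",rc,"deckframe",((np.array(rc[0])/1e3-p[:2])@R).round(4))
q=[edge(g,x,y,3) for x,y in[((222,369),(320,349)),((320,349),(340,449)),((340,449),(239,469)),((239,469),(222,369))]]
L=[cv2.fitLine(ray("top",e,.032)[:,:2].astype(np.float32),cv2.DIST_HUBER,0,1e-4,1e-4).ravel() for e in q]
X=[]
for i in range(4):
    A,B=L[i-1],L[i];t=np.linalg.solve(np.c_[A[:2],-B[:2]],B[2:]-A[2:]);X.append(A[2:]+t[0]*A[:2])
X=np.array(X);print("corners",X.round(4).tolist(),"c",X.mean(0).round(4),((X.mean(0)-p[:2])@R).round(4),[np.linalg.norm(X[i]-X[i-1]).round(4) for i in range(4)],[np.degrees(np.arctan2(l[1],l[0])).round(2) for l in L])
# roller axis: mid of tube silhouettes ends
for e in[((85,232),(340,226)),((85,287),(345,278))]:
    w=ray("top",edge(g,*e,2.5),.04)[:,:2];d=(w-p[:2])@R;print("roller edge deck x",np.polyfit(d[:,1],d[:,0],1).round(4))
w=ray("top",np.array([(77,260),(352,252)])/4+[250,135]-.375,.04)[:,:2];print("roller ends",w.round(4).tolist(),((w-p[:2])@R).round(4).tolist())
E
```

```text
deck [0.59   0.0775 0.1125] [np.float64(0.4), np.float64(0.1), np.float64(-0.2), np.float64(0.1), np.float64(-0.5), np.float64(-0.3), np.float64(0.4)]
blank rect mm ((468.3358154296875, 20.19722557067871), (72.37405395507812, 72.08079528808594), 14.527850151062012) deckframe [-0.1273 -0.0433]
corners [[0.49459999799728394, 0.06430000066757202], [0.5123000144958496, -0.005900000222027302], [0.44110000133514404, -0.02370000071823597], [0.42410001158714294, 0.04670000076293945]] c [0.468  0.0204] [-0.1276 -0.0431] [np.float32(0.0726), np.float32(0.0724), np.float32(0.0734), np.float32(0.0724)] [np.float32(-75.82), np.float32(14.04), np.float32(-76.44), np.float32(13.98)]
roller edge deck x [0.0298 0.0057]
roller edge deck x [ 0.0282 -0.0394]
roller ends [[0.5661, 0.1725], [0.5831, -0.026]] [[-0.013, 0.097], [-0.0184, -0.1021]]
```

```bash
cat >> h.py <<'E'
D=np.array([.59,.0775]);TH=.1125
def W(x,y,z):
    c,s=np.cos(TH),np.sin(TH);return [D[0]+c*x-s*y,D[1]+s*x+c*y,z]
def ori(th):
    # y of tool along +-(-sin,cos); choose the one nearest the present
    y=np.array([-np.sin(th),np.cos(th),0]);
    if y@np.array(manip.read_ee_rot())[:,1]<0:y=-y
    z=np.array([0,0,-1.]);return np.c_[np.cross(y,z),y,z]
E
python3 - <<'E'
from h import *
O=ori(TH);manip.command_gripper(.093)
manip.move_ptp(W(-.058,0,.15),O)
print(manip.servo_line(W(-.058,0,.028),v=.1,max_force=15),manip.read_ee_pos())
print(manip.servo_line(W(.05,0,.028),v=.04,max_force=25),manip.read_ee_pos())
print(manip.servo_line(W(.086,0,.028),v=.03,max_force=20),manip.read_ee_pos(),manip.read_ft_force())
manip.servo_line(W(.05,0,.028),v=.1);manip.servo_line(W(.03,0,.18),v=.2)
manip.move_ptp(W(-.13,.2,.22),O)
shot("top","top1");print(manip.read_t())
im=cv2.imread("pics/top1.png");cv2.imwrite("pics/c1.png",cv2.resize(im[135:285,250:360],None,fx=4,fy=4,interpolation=cv2.INTER_CUBIC))
E
```

```text
False [0.53295935 0.07095351 0.02863446]
False [0.63960983 0.08312088 0.02802472]
False [0.67322538 0.08688382 0.0277686 ] [-5.36305618 -1.55336284  2.90075236]
10.2583
```

View pics/c1.png

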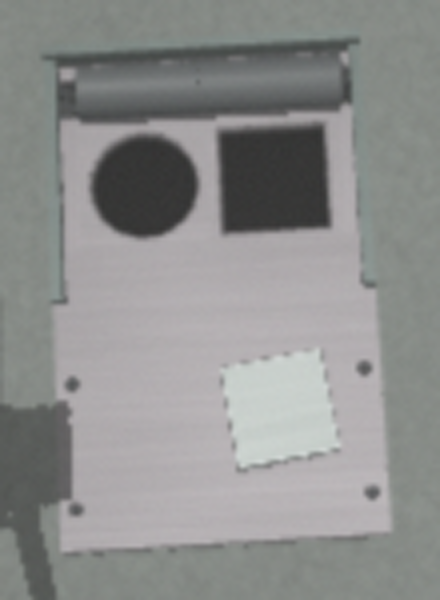

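The roller is lying in the groove area, at crop rows 62–120. The blank hasn't moved, and all four edges of the square opening are now visible. I'll check the roller's position numerically and remeasure the square opening and the blank in the same picture.

```bash
cat >> m.py <<'E'
def quad(g,c,z):
    L=[cv2.fitLine(ray("top",edge(g,c[i],c[(i+1)%4],3),z)[:,:2].astype(np.float32),cv2.DIST_HUBER,0,1e-4,1e-4).ravel() for i in range(4)]
    X=[]
    for i in range(4):
        A,B=L[i-1],L[i];t=np.linalg.solve(np.c_[A[:2],-B[:2]],B[2:]-A[2:]);X.append(A[2:]+t[0]*A[:2])
    X=np.array(X);return X.mean(0),[np.linalg.norm(X[i]-X[i-1]).round(4) for i in range(4)],[np.degrees(np.arctan(l[1]/l[0])).round(2) for l in L]
E
python3 - <<'E'
from m import *
g=cv2.cvtColor(cv2.imread("pics/top1.png"),cv2.COLOR_BGR2GRAY).astype(np.float32)
p,r=fitdeck(g);print(p.round(4))
R=np.array([[np.cos(TH),-np.sin(TH)],[np.sin(TH),np.cos(TH)]])
for n,c,z in(("sq",[(219,129),(324,124),(330,227),(223,233)],.02),("bl",[(222,369),(320,349),(340,449),(239,469)],.032)):
    o=quad(g,c,z);print(n,o,((o[0]-D)@R).round(4))
for e in[((85,67),(335,58)),((85,122),(335,110))]:
    d=(ray("top",edge(g,*e,2),.0332)[:,:2]-D)@R;print(np.polyfit(d[:,1],d[:,0],1).round(4))
# expected silhouette of a seated roller: tangent directions
C=ray("top",[[0,0]],1.0)*0;K,Rc,t=cal("top");C=-Rc.T@t;cd=(C[:2]-D)@R;dx,dz=cd[0]-.115,C[2]-.0332
L=np.hypot(dx,dz);al=np.arctan2(dx,dz);be=np.arcsin(.02/L)
print([(cd[0]-dz*np.tan(al+s*be)).round(4) for s in(-1,1)])
w=ray("top",np.array([(77,88),(345,82)])/4+[250,135]-.375,.0332)[:,:2];print(((w-D)@R).round(4).tolist())
E
```

```text
[0.5895 0.0773 0.1192]
sq (array([0.64149296, 0.03503727], dtype=float32), [np.float32(0.0824), np.float32(0.0804), np.float32(0.0807), np.float32(0.0792)], [np.float32(-84.51), np.float32(6.33), np.float32(-83.25), np.float32(7.15)]) [ 0.0464 -0.048 ]
bl (array([0.46812326, 0.02031645], dtype=float32), [np.float32(0.0729), np.float32(0.0723), np.float32(0.0733), np.float32(0.0722)], [np.float32(-76.09), np.float32(14.02), np.float32(-76.38), np.float32(14.05)]) [-0.1275 -0.0431]
[0.0208 0.134 ]
[-0.007   0.0905]
[np.float64(0.1361), np.float64(0.0941)]
[[0.119, 0.0938], [0.1122, -0.105]]
```

```bash
python3 - <<'E'
from h import *
shot("side","side1");im=cv2.imread("pics/side1.png")
# predicted tube end (y=-98) centre & rim points if seated
for z in(.0332,.040):print(proj("side",[W(.115,-.0035-.104,z),W(.115,-.0035+.104,z),W(.115,-.102,z+.02),W(.115,-.102,z-.02)]).round(1).tolist())
c=im[155:235,300:390];cv2.imwrite("pics/c2.png",cv2.resize(c,None,fx=7,fy=7,interpolation=cv2.INTER_CUBIC))
E
```

```text
[[367.3, 215.2], [351.1, 167.6], [367.3, 209.9], [366.4, 217.8]]
[[367.5, 213.9], [351.2, 166.2], [367.4, 208.5], [366.6, 216.4]]
```

View pics/c2.png

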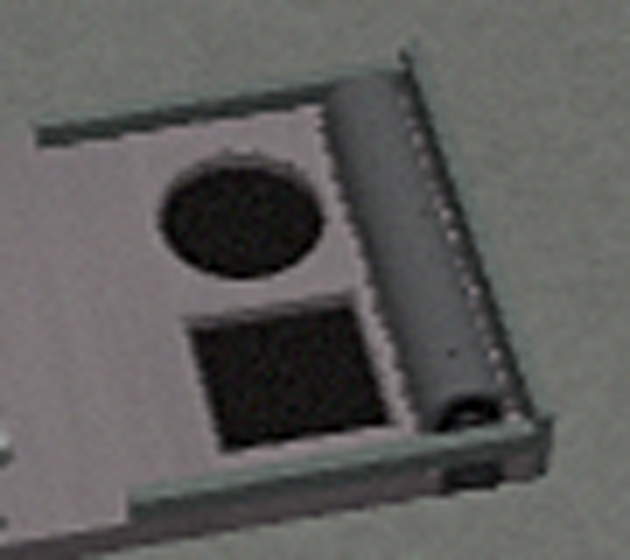

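The roller's axle stub shows at about (366.9, 214.3), which is close to the seated prediction. The tube is parallel and stands about 10 mm beyond the square opening, as a seated roller should. Now I'll grip the blank and slide it.

```bash
python3 - <<'E'
from h import *
B=[.4681,.0203];a=np.radians(14.04)
O=ori(a);manip.command_gripper(.09)
manip.move_ptp(B+[.12],O)
print(manip.servo_line(B+[.0222],v=.08,max_force=15),manip.read_ee_pos())
manip.command_gripper(.06,15);print(manip.read_opening(),manip.read_grasp_force(),manip.read_ft_force())
def stop(s,*k,**q):
    r=manip.servo_line(*k,**q);print(s,r,manip.read_ee_pos().round(4),manip.read_ft_force().round(1));return r
O2=ori(TH)
ok=not stop("a",W(-.06,-.048,.0222),O2,v=.08,max_force=25) and not stop("b",W(.0462,-.048,.0222),v=.06,max_force=25)
print(manip.read_opening(),manip.read_t())
if ok:
    e=np.array(W(.0462,-.048,.0222))-manip.read_ee_pos();print("err",e)
    manip.command_gripper(.081);manip.sleep(.4)
    print(manip.read_opening(),manip.read_ft_force())
    manip.servo_line(W(.0462,-.048,.12),v=.1);manip.move_ptp(W(-.13,.2,.22),O2)
    shot("top","top2");shot("side","side2")
    im=cv2.imread("pics/top2.png")[135:285,250:360];s=cv2.imread("pics/side2.png")[155:235,300:390]
    cv2.imwrite("pics/c3.png",np.hstack([cv2.resize(im[:80],None,fx=3.5,fy=3.5,interpolation=2),cv2.resize(s,None,fx=3.5,fy=3.5,interpolation=2)]))
E
```

```text
False [0.46850274 0.02022341 0.02261503]
0.07385548306923477 14.999359399080276 [-0.17209059  0.33205181  2.13186536]
a False [0.5347 0.0233 0.0223] [-3.4  0.   6.9]
b False [0.6411 0.035  0.022 ] [ 0.1  0.4 -2.9]
0.07381774216896739 16.35
err [2.05816295e-04 3.50589964e-05 1.65499927e-04]
0.08086740678904161 [ 0.40489589 -0.05344132 -0.40624134]
```

View pics/c3.png

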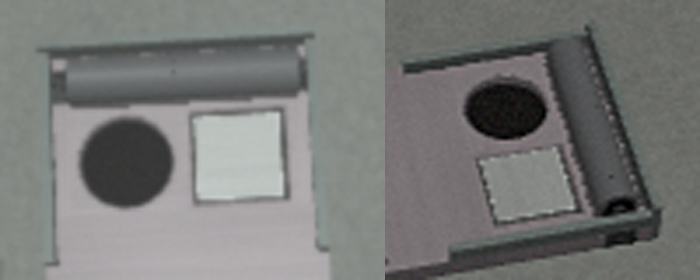

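The plate sits inside the square opening with a dark gap all round, the round opening is free, and the roller is in the groove. I'll do one numeric check of the plate before handing in.

```bash
python3 - <<'E'
from h import *
c,s=np.cos(TH),np.sin(TH);R=np.array([[c,-s],[s,c]])
for n,b,x in(("top",(160,205),(300,335)),("side",(190,225),(325,360))):
    im=cv2.imread(f"pics/{n}2.png").astype(int);m=((im.min(2)>(175 if n=="top" else 120))&(im[...,1]>=im[...,2])).astype(np.uint8)
    k=np.zeros_like(m);k[b[0]:b[1],x[0]:x[1]]=m[b[0]:b[1],x[0]:x[1]]
    C=max(cv2.findContours(k,0,1)[0],key=cv2.contourArea).reshape(-1,2)
    for z in(.02,.032):
        q=(ray(n,C,z)[:,:2]-D)@R;r=cv2.minAreaRect((q*1e3).astype(np.float32));print(n,z,np.round(r[0],1),np.round(r[1],1),round(r[2],1))
E
```

```text
top 0.02 [ 45.4 -46.9] [71.6 71.7] 89.9
top 0.032 [ 42.2 -47. ] [71.  71.1] 89.9
side 0.02 [ 42.5 -48. ] [71.9 72.1] 0.6
side 0.032 [ 40.1 -57.3] [71.2 71.4] 0.6
```

Both views agree on the plate's position only at z = 0.020, which means it is flush with the deck. Handing in.

```bash
python3 -c "
from h import *
print(manip.job_done(),manip.read_t())"
```

```text
the job is handed in; nothing more can be done
the job is handed in; nothing more can be done
```

The job is handed in, but no verdict came back: by my camera checks the roller rests in the groove and the square plate lies flush in the square opening (right side), with the round opening free.

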